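# Wind the dish carriage on by one turn of the hand wheel

## Robot

A 6-joint arm with a two-finger parallel gripper is mounted at the origin on a cart in front of the work surface, level with it; the furniture and walls round the work are solid. World frame = base frame: x ahead of the robot, y to its left, z up, the work surface at z = 0. Lengths are in m, angles in rad, forces in N, time in s.
With the tool pointing down it reaches from about 0.35 to 0.875 m from the base axis. Payload 15.5 kg.
Tool frame: the origin (TCP) lies between the finger pads; the fingertips stand 25 mm ahead of it and the grasp point (between the pads) lies 6 mm ahead of it; x points along the fingers, y is the direction in which the jaws open and shut, and the axes are right-handed (so a half turn about x gives the same grasp; the last joint's range is limited). The gripper opens to 85 mm and grips with 20 to 120 N. Pads are 22 mm wide; open, the fingers measure 114 mm over their backs; the gripper's body (76 mm by 85 mm) begins 54 mm behind the grasp point. The pads swing forward as they close: fully open they stand 13 mm farther back than shut.
Start: joints at [1.23, 0.494, 1.345, -0, 1.302, -0.096], TCP at [0.152, 0.606, 0.256] pointing down, gripper open.
Joint ranges: [-2.91, 2.91], [-0.82, 2.16], [0.22, 2.67], [-1.22, 4.37], [0.12, 2.79], [-3.08, 3.08]. Speed limits (rad/s): [1.89, 1.89, 2.57, 3.01, 3.01, 3.01].

## Interface

Orientations are given as a unit quaternion [x, y, z, w].
In Python, from workcell import manip gives the robot as it stands.
- The arm moves only by the tool servo_tool, never from a script. Its argument "rows" is a list of rows, each a list of 7 numbers: the shift along the tool's x, y, z in m, then the turn, a rotation vector about the tool's x, y, z in rad, then the finger opening in m, from 0 to 0.0854. A call has 1 to 5 rows; each row is the pose to reach, as a shift and turn from the pose commanded when the call began, along the tool's axes at that moment; what a row does not reach only later rows make up. A row lasts 1/12 s, in which the tool goes at most 41.7 mm and 7.16 degrees, less where a joint would pass 70% of its speed; a pose out of reach is approached as far as the arm can. A call with a gripper value outside its range is refused whole. The fingers move at their own pace and stop on an object; "grip_force" is the grip in N (left out, the last holds). Time passes only in rows, so rows that repeat a pose let the fingers close. It gives the time, the measured TCP pose, the force and the opening at its end, in the units of the state.
- manip.observe(): the state, without advancing time (a new reading comes with each control period).
- manip.read_camera(name): name is "scene" or "top" or "wrist"; returns a dict with "color" (400x640x3 uint8, red, green, blue), "intrinsics" (3x3 intrinsics, pixels), "rvec" (rotation vector, rad) and "tvec" (3), from world to camera coordinates, as OpenCV has them; the wrist camera has in their place "tool_from_camera" (4x4, takes a point from camera to tool coordinates, whose origin is the TCP and whose axes are the tool frame's). Camera axes: x right, y down, z forward; pixel columns grow to the right and rows downward; lengths in m; the calibration is good to about 2 mm. A picture is of the moment at which its call begins: read the wrist's pose just before it. There is no depth.
- manip.hand_in(): hands the job in, once; it reports no verdict.
Trained networks look in a picture, given as the dict that the camera call returned (one of the last four; its "shot" number tells which), for a name from the list of things; names that differ only in an ending like _2 or _b are one class to them, and where a whole thing is asked for, a point or a joint stands for the part that bears it (a point fixed in the world has none). Each returns a list of dicts, best first, with "p" (0 to 1); they miss things now and then, are a little off and sometimes report something else, mostly with a low value. They report only what shows in the picture. A call takes as long as a camera call. They do not tell look-alikes from the thing itself.
- manip.cut_out(picture, label): "pixels" (400x640 bool, what is visible of it) and "rect" ([left, top, right, bottom] in pixels, round what is visible of it).
- manip.pinpoint(picture, label): "uv" ([column, row] in pixels: a listed point, or the origin of a listed thing).
The state is a dict: "t": time; "joints": joint angles; "dq": joint speeds; "effort": joint torques, N m; "ee_pos": TCP position; "tcp_rot": TCP orientation; "wrist_force": force on the tool from outside, world axes, zero at the start; "torque": the same for the moment, N m; "finger_gap": opening from 0.0 (shut) to 1.0 (fully open).
Only numpy, scipy, OpenCV 4.12 (cv2) and the standard library are available. Lean on these libraries where they do the work, as an engineer would, in place of code of your own. Each camera call takes 0.05 s, during which the arm holds its last target.

## Task

Bring the dish of cookies one place along on its sliding carriage: with the fingertips, gently push the hand wheel round by its upright handle, clockwise seen from above, through exactly one full turn, and leave it standing with the handle back at the pointer it started from. Do not wind it backwards or well past the pointer, do not touch or lift the dish or push the carriage itself, and leave everything else on the table as it stands.

Things in the scene. Friction and masses are not known exactly. Their poses are not given: they have to be found in the camera images.
- wheel (a joint): hand wheel's angle in rad: 0 at the start, growing clockwise seen from above; one turn is 6.283; range -0.6 to 9.0. It stays where it is left: friction takes about 2 to 3 N at the handle; no spring, no click stops. A pinion under it drives the carriage, 90 mm a turn.
- wheel_axis (a point): point on the wheel's upright axis at mid-height of the rim, 86 mm above the table. The wheel is level, of aluminium, with three spokes, 132 mm over its rim; the rim tube is 12 mm thick, its top 92 mm above the table. Beside it stand only things lower than 92 mm, so shut fingers with their tips 100 mm above the table clear all but the handle.
- handle: the upright round black handle on the wheel's rim, 18 mm across, with a steel foot; its axis is 60 mm from the wheel's axis. It rises from the rim (92 mm above the table) to 140 mm above the table; origin on its axis at mid-height of the rim (86 mm above the table), z up. It goes round with the wheel and spins freely on its own axis.
- handle_mid (a point): the point on the handle's axis 117.5 mm above the table, near the middle of its free length
- pointer_tip (a point): tip of the thin steel pointer, fixed beside the wheel, 83 mm from the wheel's axis and 85 mm above the table; at the start the handle stands in line between the axis and this tip, and after one full turn it does so again. It may point in any direction.
- bed: fixed aluminium base plate of the feeder, 255 x 310 x 12 mm; origin on the table under the wheel's axis, z up; the carriage runs along its -y axis as the wheel turns clockwise, on its +x side. Turned at most 0.35 rad from the table's axes.
- carriage: white carriage plate 150 x 126 x 10 mm on the bed, top 26 mm above the table, with a steel rack along its near edge and four 20 mm steel posts that hold the dish; origin in line with the wheel's axis, at the carriage's middle along its run, axes as the bed's. It starts 50 mm on the +y side of the wheel's axis and ends 40 mm on the -y side of it.
- station_post (a point): top of the small steel post on the far edge of the bed, 46 mm above the table; after one turn the dark peg on the carriage's far edge is level with it
- dish: loose round steel dish of broken cookies, 108 mm across, 35 mm high, standing between the four posts on the carriage; origin at the centre of its underside, z up. Its top is about 61 mm above the table.
- cup: loose small measuring cup, 55 mm across, 40 mm high, on the table left of the wheel; origin under its middle; a bystander
- roll: loose roll of labels lying flat, 70 x 77 x 28 mm, on the table right of the wheel; origin under its middle; a bystander
- marker: loose marker pen 135 mm long, 17 mm thick, on the table left of the feeder; a bystander
- dishes: loose stack of empty steel dishes, 108 mm across, 27 mm high, left on the table; a bystander
Things that resemble listed ones, but are neither listed nor needed, are in the scene too. Leave any blue or red look-alike of the dish alone.

How it is judged:
By the outcome, as a careful person would: the job done as asked, in the order asked, and still so for the second after the job is handed in, with the robot touching nothing.
It also fails if it takes over 58 s, if anything falls off the work surface, if the arm or the gripper's body presses on something with over 40 N, if the wrist force passes 120 N, or if a joint passes its speed limit or range.

## Working session

There is one attempt and no reset: what is moved stays moved. The work goes in short steps, Python scripts to look and compute and a tool call to move; the robot and the scene stay as the last step left them, time stands still between calls to the robot, and variables do not carry over. Pictures are saved under pics/ and viewed, and the job is handed in when it is done.

Besides the shell and the picture viewer there is one more tool, called after "Emit:" by a JSON object that holds its "method" and its "body". servo_tool: Moves the arm, as the interface text tells. Its arguments: {"type":"object","properties":{"rows":{"type":"array","items":{"type":"array","items":{"type":"number"}}},"grip_force":{"type":"number"}},"required":["rows"]}

```bash
mkdir -p pics; ls; python3 - <<'E'
from workcell import manip
import cv2,numpy as np
s=manip.observe();print({k:np.round(v,3).tolist() for k,v in s.items()})
for n in("scene","top"):
    p=manip.read_camera(n);cv2.imwrite(f"pics/{n}0.png",p["color"][:,:,::-1])
    for l in("wheel_axis","handle","handle_mid","pointer_tip","bed","carriage","station_post","dish","cup","roll"):
        r=manip.pinpoint(p,l);print(n,l,[(np.round(d["uv"]).tolist(),round(d["p"],2)) for d in r[:3]])
E
```

```text
pics
{'t': 0.0, 'joints': [1.229, 0.494, 1.346, -0.0, 1.303, -0.096], 'dq': [-0.0, 0.001, -0.001, 0.0, 0.001, 0.0], 'effort': [0.002, -88.218, -38.386, -0.0, 0.01, -0.0], 'ee_pos': [0.152, 0.606, 0.256], 'tcp_rot': [0.086, 0.702, -0.087, 0.702], 'wrist_force': [-0.389, -0.054, 0.369], 'torque': [-0.022, 0.055, -0.005], 'finger_gap': 0.999}
scene wheel_axis [([283.0, 213.0], 0.89), ([328.0, 298.0], 0.55)]
scene handle [([268.0, 232.0], 0.68)]
scene handle_mid [([264.0, 224.0], 0.69)]
scene pointer_tip [([264.0, 236.0], 0.56)]
scene bed [([285.0, 232.0], 0.79), ([282.0, 214.0], 0.31)]
scene carriage [([272.0, 217.0], 0.84)]
scene station_post [([350.0, 193.0], 0.66)]
scene dish [([307.0, 193.0], 0.95), ([353.0, 346.0], 0.93), ([408.0, 288.0], 0.81)]
scene cup [([228.0, 206.0], 0.86), ([269.0, 230.0], 0.61)]
scene roll [([328.0, 294.0], 0.96)]
top wheel_axis [([320.0, 213.0], 0.94)]
top handle [([324.0, 231.0], 0.58), ([325.0, 234.0], 0.3)]
top handle_mid [([326.0, 233.0], 0.39)]
top pointer_tip [([328.0, 239.0], 0.97), ([324.0, 234.0], 0.65)]
top bed [([319.0, 213.0], 0.6)]
top carriage [([302.0, 215.0], 0.63)]
top station_post [([334.0, 144.0], 0.79)]
top dish [([434.0, 237.0], 0.87), ([426.0, 170.0], 0.77), ([302.0, 166.0], 0.62)]
top cup [([258.0, 232.0], 0.69)]
top roll [([393.0, 222.0], 0.62), ([322.0, 232.0], 0.39)]
```

```bash
cat > h.py <<'E'
import numpy as np,cv2
from scipy.spatial.transform import Rotation as R
def ray(p,uv,z):
    K=p["intrinsics"];M=cv2.Rodrigues(np.array(p["rvec"],float))[0];t=np.array(p["tvec"]).ravel()
    d=M.T@np.linalg.inv(K)@np.array([uv[0],uv[1],1.]);c=-M.T@t
    return c+d*(z-c[2])/d[2]
def proj(p,X):
    return cv2.projectPoints(np.array(X,float).reshape(-1,3),np.array(p["rvec"],float),np.array(p["tvec"],float),np.array(p["intrinsics"]),None)[0].reshape(-1,2)
E
python3 - <<'E'
from workcell import manip
import cv2,numpy as np
from h import *
H=dict(wheel_axis=.086,handle=.086,handle_mid=.1175,pointer_tip=.085,bed=0,station_post=.046)
for n in("scene","top"):
    p=manip.read_camera(n)
    for l,z in H.items():
        r=manip.pinpoint(p,l);print(n,l,[(np.round(ray(p,d["uv"],z),4).tolist(),round(d["p"],2)) for d in r[:2]])
a=cv2.imread("pics/scene0.png")[140:320,170:450];b=cv2.imread("pics/top0.png")[110:290,200:480]
cv2.imwrite("pics/c0.png",np.vstack([cv2.resize(x,None,fx=1.65,fy=1.65,interpolation=2) for x in(a,b)]))
E
```

```text
scene wheel_axis [([0.5193, 0.0161, 0.086], 0.77)]
scene handle [([0.4475, -0.0085, 0.086], 0.57)]
scene handle_mid [([0.4508, -0.0012, 0.1175], 0.71)]
scene pointer_tip [([0.4247, -0.0188, 0.085], 0.94)]
scene bed [([0.5107, 0.0143, 0.0], 0.77)]
scene station_post [([0.7098, -0.0362, 0.046], 0.72)]
top wheel_axis [([0.5142, 0.0101, 0.086], 0.94)]
top handle [([0.4601, -0.0033, 0.086], 0.52)]
top handle_mid [([0.4589, 0.0017, 0.1175], 0.38)]
top pointer_tip [([0.4383, -0.0164, 0.085], 0.72)]
top bed [([0.5053, 0.0078, 0.0], 0.82)]
top station_post [([0.7083, -0.0372, 0.046], 0.55)]
```

View pics/c0.png

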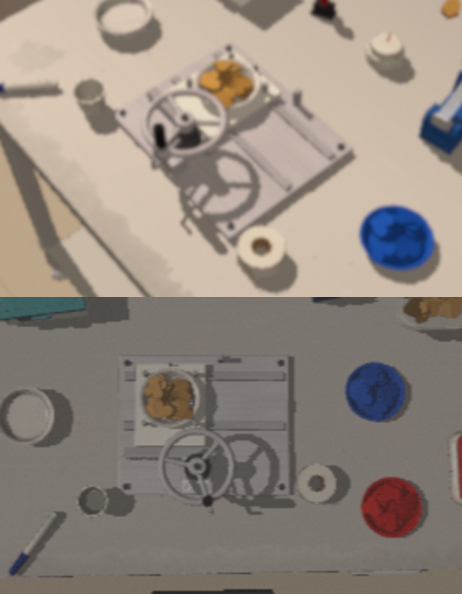

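View pics/scene0.png

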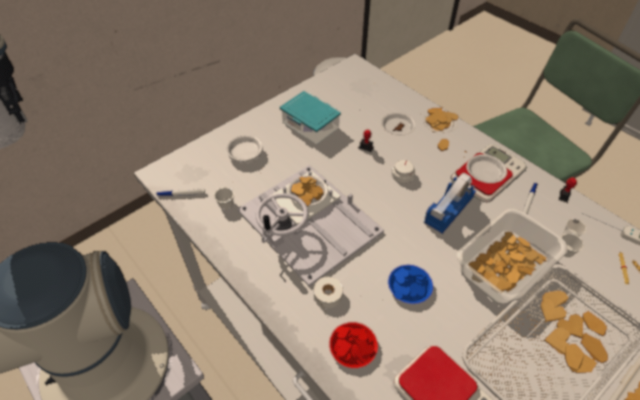

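View pics/top0.png

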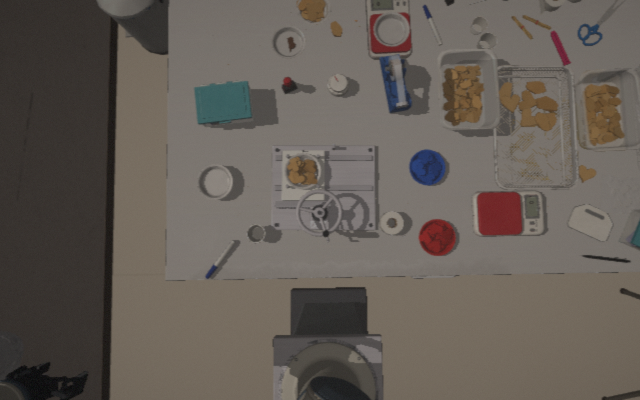

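The pictures show the feeder with the cookie dish at top (302,170). The wheel hub is at top (319,213) and the black handle at (326,233), with the pointer below it. The dish on the carriage is the only one holding cookies; the blue (428,168) and red (437,237) ones are look-alikes. Next I'll bring the wrist camera over the wheel to measure more finely.

```bash
python3 - <<'E'
from workcell import manip
from h import *
s=manip.observe();M=R.from_quat(s["tcp_rot"]).as_matrix();print(M.round(3))
d=np.array([0.43,0.0,0.27])-s["ee_pos"];print(M.T@d)
p=manip.read_camera("wrist");print(np.round(p["tool_from_camera"],3),p["intrinsics"])
E
```

```text
[[-0.     0.243  0.97 ]
 [-0.     0.97  -0.243]
 [-1.    -0.    -0.   ]]
[-0.01373017 -0.5203596   0.41709073]
[[ 0.001 -0.293  0.956 -0.119]
 [ 1.    -0.    -0.001 -0.   ]
 [ 0.     0.956  0.293 -0.075]
 [ 0.     0.     0.     1.   ]] [[282.14364925   0.         315.540569  ]
 [  0.         282.14364925 197.59839306]
 [  0.           0.           1.        ]]
```

Emit:
{"method": "servo_tool", "body": {"rows": [[-0.003, -0.031, 0.025, 0, 0, 0, 0.04], [-0.006, -0.062, 0.05, 0, 0, 0, 0.02], [-0.009, -0.093, 0.075, 0, 0, 0, 0], [-0.012, -0.124, 0.1, 0, 0, 0, 0], [-0.014, -0.155, 0.125, 0, 0, 0, 0]]}}

```text
t: 2.27
ee_pos: [0.2359, 0.4238, 0.2705]
tcp_rot: [0.087, 0.702, -0.086, 0.702]
wrist_force: [1.0, 0.3, -0.0]
finger_gap: 0.3
```

Emit:
{"method": "servo_tool", "body": {"rows": [[0, -0.031, 0.025, 0, 0, 0, 0], [0, -0.062, 0.05, 0, 0, 0, 0], [0, -0.093, 0.075, 0, 0, 0, 0], [0, -0.124, 0.1, 0, 0, 0, 0], [0, -0.155, 0.125, 0, 0, 0, 0]]}}

```text
t: 2.68
ee_pos: [0.3194, 0.243, 0.2705]
tcp_rot: [0.087, 0.702, -0.086, 0.702]
wrist_force: [1.3, -0.8, 0.6]
finger_gap: 0.001
```

Emit:
{"method": "servo_tool", "body": {"rows": [[0, -0.031, 0.025, 0, 0, 0, 0], [0, -0.062, 0.05, 0, 0, 0, 0], [0, -0.093, 0.075, 0, 0, 0, 0], [0, -0.124, 0.1, 0, 0, 0, 0], [0, -0.155, 0.125, 0, 0, 0, 0]]}}

```text
t: 3.1
ee_pos: [0.4031, 0.0619, 0.2706]
tcp_rot: [0.087, 0.701, -0.087, 0.702]
wrist_force: [1.4, 1.5, -0.4]
finger_gap: 0.003
```

Emit:
{"method": "servo_tool", "body": {"rows": [[0, -0.031, 0.022, 0, 0, 0, 0], [0, -0.055, 0.042, 0, 0, 0, 0], [0, -0.055, 0.042, 0, 0, 0, 0], [0, -0.055, 0.042, 0, 0, 0, 0]]}}

```text
t: 3.43
ee_pos: [0.4305, -0.0009, 0.2703]
tcp_rot: [0.088, 0.702, -0.088, 0.702]
wrist_force: [-0.7, 0.4, -0.1]
finger_gap: -0.002
```

```bash
cat >> h.py <<'E'
def wristP(s,p):
    T=np.eye(4);T[:3,:3]=R.from_quat(s["tcp_rot"]).as_matrix();T[:3,3]=s["ee_pos"]
    C=np.linalg.inv(T@np.array(p["tool_from_camera"]))
    q=dict(p);q["rvec"]=cv2.Rodrigues(C[:3,:3])[0].ravel();q["tvec"]=C[:3,3];return q
E
cat > look.py <<'E'
from workcell import manip
from h import *
import sys
H=dict(wheel_axis=.086,handle=.086,handle_mid=.1175,pointer_tip=.085,bed=0,station_post=.046)
s=manip.observe();p=manip.read_camera("wrist");q=wristP(s,p)
print(round(s["t"],2),s["ee_pos"].round(4) if hasattr(s["ee_pos"],'round') else s["ee_pos"],np.round(s["joints"],3),np.round(s["wrist_force"],1),s["finger_gap"])
for l,z in H.items():
    r=manip.pinpoint(p,l);print(l,[(np.round(d["uv"]).tolist(),np.round(ray(q,d["uv"],z),4).tolist(),round(d["p"],2)) for d in r[:2]])
cv2.imwrite(f"pics/{sys.argv[1]}.png",p["color"][:,:,::-1])
E
python3 look.py w1
```

```text
3.43 [ 0.4305 -0.0009  0.2703] [-0.141  0.203  1.776  0.     1.163 -1.463] [-0.7  0.4 -0.1] -0.002216391099517869
wheel_axis [([344.0, 245.0], [0.5136, 0.0128, 0.086], 0.59)]
handle [([322.0, 203.0], [0.456, -0.0008, 0.086], 0.68)]
handle_mid [([320.0, 210.0], [0.4529, -0.0029, 0.1175], 0.82), ([318.0, 204.0], [0.4455, -0.0027, 0.1175], 0.72)]
pointer_tip [([310.0, 186.0], [0.4343, -0.0087, 0.085], 0.87)]
bed [([339.0, 219.0], [0.5137, 0.0133, 0.0], 0.96)]
station_post []
```

View pics/w1.png

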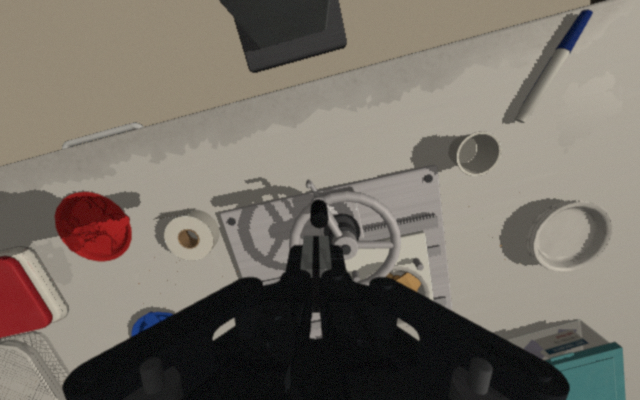

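Wrist view: the hub is at (345,245), the handle at (320,210) and the pointer tip at (310,187), with the fingers hiding the far half of the wheel. I'll move the tool forward for a clear view.

Emit:
{"method": "servo_tool", "body": {"rows": [[0, 0.006, 0.035, 0, 0, 0, 0], [0, 0.012, 0.07, 0, 0, 0, 0], [0, 0.018, 0.1, 0, 0, 0, 0], [0, 0.018, 0.1, 0, 0, 0, 0], [0, 0.018, 0.1, 0, 0, 0, 0]]}}

```text
t: 4.2
ee_pos: [0.5323, -0.006, 0.2698]
tcp_rot: [0.086, 0.702, -0.086, 0.702]
wrist_force: [-0.8, 0.2, 0.1]
finger_gap: 0.002
```

```bash
python3 look.py w2; python3 - <<'E'
import cv2
a=cv2.imread("pics/w2.png")[60:260,220:460];cv2.imwrite("pics/w2c.png",cv2.resize(a,None,fx=3,fy=3,interpolation=2))
E
```

```text
4.2 [ 0.5323 -0.006   0.2698] [-0.124  0.35   1.554 -0.     1.238 -1.449] [-0.8  0.2  0.1] 0.0019703706596164695
wheel_axis [([328.0, 158.0], [0.5092, 0.0131, 0.086], 0.61), ([170.0, 165.0], [0.4751, -0.1553, 0.086], 0.57)]
handle [([301.0, 110.0], [0.4546, -0.0021, 0.086], 0.59)]
handle_mid [([297.0, 109.0], [0.4542, -0.0042, 0.1175], 0.67)]
pointer_tip [([169.0, 165.0], [0.4757, -0.1562, 0.085], 0.53)]
bed []
station_post []
```

View pics/w2c.png

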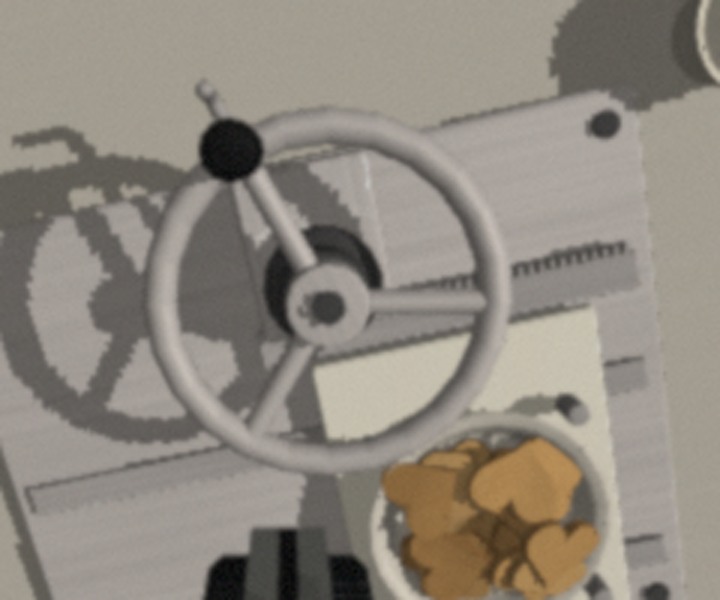

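```bash
cat > m.py <<'E'
from workcell import manip
from h import *
from scipy.optimize import least_squares
s=manip.observe();p=manip.read_camera("wrist");q=wristP(s,p)
c=lambda x,y:(x/3+220,y/3+60)
A=ray(q,c(328,290.5),.086)
print("A",A)
for n,uv,z in [("handletop",(231,149),.14),("ball",(205,88),.085),("tipend",(222,112),.085),("hubtop",(327,307),.09)]:
    P=ray(q,c(*uv),z);d=(P-A)[:2];print(n,P.round(4),np.hypot(*d).round(4),np.degrees(np.arctan2(d[1],d[0]))%360)
# overlay
E
python3 m.py
```

```text
A [0.5075759  0.01426757 0.086     ]
handletop [ 0.4534 -0.0035  0.14  ] 0.057 198.16292125049796
ball [ 0.4313 -0.0102  0.085 ] 0.0801 197.75870808215646
tipend [ 0.44   -0.0066  0.085 ] 0.0707 197.19755369093724
hubtop [0.5126 0.0125 0.09  ] 0.0053 340.8503707010863
```

```bash
python3 - <<'E'
from workcell import manip
from h import *
s=manip.observe();p=manip.read_camera("wrist");q=wristP(s,p)
im=cv2.resize(p["color"][60:260,220:460,::-1].copy(),None,fx=3,fy=3,interpolation=2)
A=np.array([.510,.015]);ph=np.radians(198)
def dr(X,col):
    for u,v in proj(q,X): cv2.circle(im,(int((u-220)*3+1),int((v-60)*3+1)),1,col,-1)
t=np.linspace(0,2*np.pi,200)
for r,col in((.066,(0,0,255)),(.054,(0,255,0))): dr([[A[0]+r*np.cos(a),A[1]+r*np.sin(a),.086] for a in t],col)
h=A+.06*np.array([np.cos(ph),np.sin(ph)])
dr([[h[0]+.009*np.cos(a),h[1]+.009*np.sin(a),.14] for a in t],(255,0,0))
dr([[A[0]+r*np.cos(ph),A[1]+r*np.sin(ph),.085] for r in np.linspace(0,.083,40)],(255,0,255))
cv2.imwrite("pics/o1.png",im)
E
```

```text
(no output)
```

View pics/o1.png

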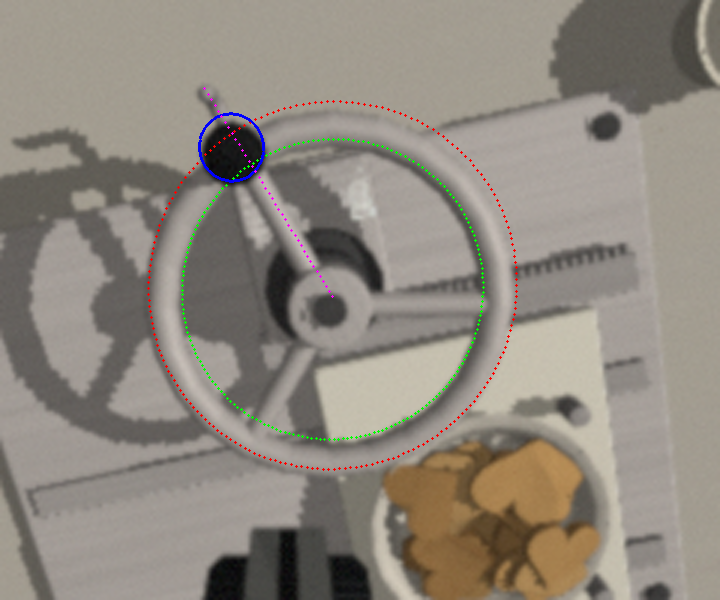

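The overlay fits to about 1.5 mm after a small correction: axis ≈ (0.5105, 0.0135), handle ≈ (0.4532, -0.004) at 197°, and the pointer is in line with it. I'll save a reference picture here and plan the pushing path.

```bash
cat > plan.py <<'E'
from workcell import manip
from h import *
import sys
A=np.array([.5105,.0135]);r=.06;ph0=197.
Z=.135
def tool(th,off):
    ph=np.radians(ph0-th); h=A+r*np.array([np.cos(ph),np.sin(ph)])
    yaw=max(0,0)+ (68-0.4*th if th<65 else 107-th)
    n=np.array([np.cos(np.radians(yaw)),np.sin(np.radians(yaw))])
    return np.append(h-off*n,Z),yaw
def rot(yaw):
    a=np.radians(yaw);x=[0,0,-1];z=[np.cos(a),np.sin(a),0];y=np.cross(z,x);return np.array([x,y,z]).T
def rel(p0,M0,p1,M1):
    d=M0.T@(p1-p0);v=R.from_matrix(M0.T@M1).as_rotvec();return np.round(np.r_[d,v],4).tolist()
def cur():
    s=manip.observe();return s,np.array(s["ee_pos"]),R.from_quat(s["tcp_rot"]).as_matrix()
def theta_est(s,p,M,off=.020):
    # theta of handle if in contact: handle = p+off*z + lateral*y, on circle
    z=M[:2,2];y=M[:2,1];b=p[:2]+off*z-A
    B=b@y;C=b@b-r*r;D=B*B-C
    if D<0:return None
    out=[]
    for l in(-B+D**.5,-B-D**.5):
        h=b+l*y;out.append((round((ph0-np.degrees(np.arctan2(h[1],h[0])))%360,1),round(l*1000,1)))
    return out
E
python3 - <<'E'
from plan import *
s,p,M=cur();print(p,M.round(3)[:,2])
pic=manip.read_camera("wrist");cv2.imwrite("pics/ref.png",pic["color"][:,:,::-1]);np.save("ref.npy",np.r_[p,s["tcp_rot"]])
p1,yaw=tool(0,.036);p1[2]=.27;print(p1,yaw,rel(p,M,p1,rot(yaw)))
E
```

```text
[ 0.53109042 -0.00643955  0.27049281] [ 0.97  -0.243  0.   ]
[ 0.43963588 -0.03742092  0.27      ] 68.0 [0.0005, -0.0523, -0.0812, -1.4326, 0.0002, 0.0001]
```

Emit:
{"method": "servo_tool", "body": {"rows": [[0, -0.0105, -0.0162, -0.12, 0, 0, 0], [0, -0.021, -0.0325, -0.24, 0, 0, 0], [0, -0.0315, -0.0487, -0.36, 0, 0, 0], [0, -0.042, -0.065, -0.48, 0, 0, 0], [0, -0.052, -0.081, -0.6, 0, 0, 0]]}}

```text
t: 5.12
ee_pos: [0.4391, -0.0374, 0.2703]
tcp_rot: [-0.127, 0.696, 0.127, 0.696]
wrist_force: [-0.2, -0.3, -0.3]
finger_gap: 0.001
```

Emit:
{"method": "servo_tool", "body": {"rows": [[0, 0, 0, -0.12, 0, 0, 0], [0, 0, 0, -0.24, 0, 0, 0], [0, 0, 0, -0.36, 0, 0, 0], [0, 0, 0, -0.48, 0, 0, 0], [0, 0, 0, -0.6, 0, 0, 0]]}}

```text
t: 5.53
ee_pos: [0.4401, -0.0373, 0.2704]
tcp_rot: [-0.327, 0.627, 0.326, 0.627]
wrist_force: [-0.6, 0.7, -0.4]
finger_gap: -0.003
```

Emit:
{"method": "servo_tool", "body": {"rows": [[0, 0, 0, -0.12, 0, 0, 0], [0, 0, 0, -0.232, 0, 0, 0], [0, 0, 0, -0.232, 0, 0, 0], [0, 0, 0, -0.232, 0, 0, 0]]}}

```text
t: 5.87
ee_pos: [0.4401, -0.0372, 0.2703]
tcp_rot: [-0.394, 0.587, 0.394, 0.587]
wrist_force: [0.3, -0.2, -0.3]
finger_gap: 0.004
```

```bash
python3 - <<'E'
from plan import *
s,p,M=cur();print(s["t"],p,np.round(s["joints"],3),M[:,2].round(3),s["wrist_force"])
p1,yaw=tool(0,.036);print(rel(p,M,p1,rot(yaw)))
E
python3 look.py w3
```

```text
5.8667 [ 0.44010275 -0.03721577  0.27032826] [-0.22   0.219  1.753  0.     1.17  -2.973] [0.379 0.926 0.   ] [ 0.28345578 -0.16360061 -0.3035917 ]
[0.1353, 0.0004, -0.0004, -0.0043, 0.0, 0.0001]
5.87 [ 0.4401 -0.0372  0.2703] [-0.22   0.219  1.753  0.     1.17  -2.973] [ 0.3 -0.2 -0.3] 0.0035238199667104067
wheel_axis [([276.0, 242.0], [0.5112, 0.0117, 0.086], 0.94)]
handle [([317.0, 214.0], [0.4525, -0.0026, 0.086], 0.75)]
handle_mid [([317.0, 224.0], [0.4529, -0.003, 0.1175], 0.75), ([237.0, 58.0], [0.4587, -0.1744, 0.1175], 0.65)]
pointer_tip [([297.0, 251.0], [0.4932, 0.0329, 0.085], 0.68), ([332.0, 201.0], [0.432, -0.01, 0.085], 0.62)]
bed [([285.0, 219.0], [0.5118, 0.0169, 0.0], 0.88)]
station_post [([131.0, 254.0], [0.7132, -0.0297, 0.046], 0.74), ([275.0, 240.0], [0.5243, 0.0251, 0.046], 0.21)]
```

View pics/w3.png

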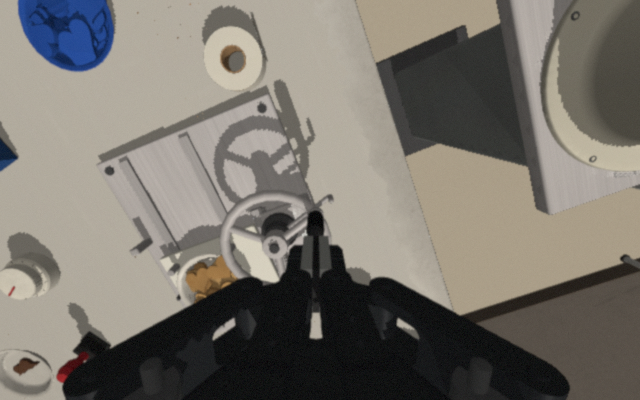

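Axis and handle agree with the earlier view. The handle sits at (315,222), just ahead of the finger pads, and the spot below the fingers is clear. I'll descend so the tips are about 104 mm above the table.

Emit:
{"method": "servo_tool", "body": {"rows": [[0.035, 0, 0, 0, 0, 0, 0], [0.07, 0, 0, 0, 0, 0, 0], [0.105, 0, 0, 0, 0, 0, 0], [0.13, 0, 0, 0, 0, 0, 0], [0.141, 0, 0, 0, 0, 0, 0]]}}

```text
t: 6.63
ee_pos: [0.4388, -0.0369, 0.1265]
tcp_rot: [-0.394, 0.587, 0.396, 0.586]
wrist_force: [0.4, 0.1, 0.0]
finger_gap: 0.001
```

Emit:
{"method": "servo_tool", "body": {"rows": [[0, 0, 0.004, 0, 0, 0, 0], [0, 0, 0.008, 0, 0, 0, 0], [0, 0, 0.012, 0, 0, 0, 0], [0, 0, 0.014, 0, 0, 0, 0]]}}

```text
t: 6.97
ee_pos: [0.4464, -0.0238, 0.1304]
tcp_rot: [-0.396, 0.586, 0.395, 0.587]
wrist_force: [2.1, -0.1, 0.2]
finger_gap: -0.004
```

```bash
sed -i 's/^Z=.*/Z=.129/' plan.py; cat > nxt.py <<'E'
from plan import *
# args: start theta, n calls, deg per call, off
th=float(sys.argv[1]);n=int(sys.argv[2]);dc=float(sys.argv[3]);off=float(sys.argv[4])
s,p,M=cur();print("t",round(s["t"],2),p.round(4),"q6",round(s["joints"][5],3),"F",np.round(s["wrist_force"],1),"th",theta_est(s,p,M))
for c in range(n):
    rows=[]
    for i in range(1,6):
        p1,y1=tool(th+dc*i/5,off);M1=rot(y1);rows.append(rel(p,M,p1,M1))
    p,M=p1,M1;th+=dc
    print(round(th,1),[[*[round(v,4) for v in r[:3]],round(r[3],3)] for r in rows])
E
python3 nxt.py 0 4 15 .020; python3 look.py w4
```

```text
t 6.97 [ 0.4464 -0.0238  0.1304] q6 -2.944 F [ 2.1 -0.1  0.2] th [(np.float64(359.0), np.float64(0.5)), (np.float64(259.1), np.float64(-91.4))]
15.0 [[0.0013, 0.0034, 0.0033, 0.021], [0.0013, 0.0056, 0.0059, 0.042], [0.0013, 0.0077, 0.0086, 0.062], [0.0013, 0.0096, 0.0114, 0.083], [0.0013, 0.0114, 0.0143, 0.104]]
30.0 [[0.0, 0.0019, 0.0028, 0.021], [0.0, 0.0037, 0.0056, 0.042], [0.0, 0.0053, 0.0085, 0.063], [0.0, 0.0068, 0.0115, 0.084], [0.0, 0.0081, 0.0146, 0.105]]
45.0 [[0.0, 0.0015, 0.003, 0.021], [0.0, 0.0028, 0.006, 0.042], [0.0, 0.0039, 0.0091, 0.063], [0.0, 0.0049, 0.0122, 0.084], [0.0, 0.0057, 0.0153, 0.105]]
60.0 [[0.0, 0.001, 0.0031, 0.021], [0.0, 0.0018, 0.0062, 0.042], [0.0, 0.0025, 0.0094, 0.063], [0.0, 0.003, 0.0125, 0.084], [0.0, 0.0033, 0.0157, 0.105]]
6.97 [ 0.4464 -0.0238  0.1304] [-0.187  0.441  1.918  0.     0.781 -2.944] [ 2.1 -0.1  0.2] -0.0036560284260330864
wheel_axis []
handle []
handle_mid []
pointer_tip [([348.0, 245.0], [0.4299, -0.0093, 0.085], 0.95), ([30.0, 316.0], [0.6548, -0.0412, 0.085], 0.68)]
bed [([268.0, 255.0], [0.5127, 0.0143, 0.0], 0.57)]
station_post [([30.0, 316.0], [0.7113, -0.0295, 0.046], 0.79)]
```

View pics/w4.png

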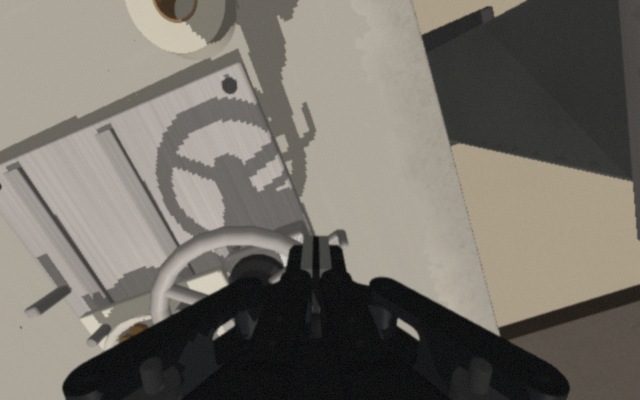

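The tips are beside the handle with the rim clear below them. Starting the push.

Emit:
{"method": "servo_tool", "body": {"rows": [[0.001, 0.003, 0.003, 0.021, 0, 0, 0], [0.001, 0.0055, 0.006, 0.042, 0, 0, 0], [0.001, 0.0077, 0.0086, 0.062, 0, 0, 0], [0.001, 0.0096, 0.0114, 0.083, 0, 0, 0], [0.001, 0.0114, 0.0143, 0.104, 0, 0, 0]]}}

```text
t: 7.73
ee_pos: [0.4399, -0.0068, 0.1283]
tcp_rot: [-0.364, 0.606, 0.364, 0.606]
wrist_force: [-2.3, -2.9, 1.2]
finger_gap: 0.001
```

Emit:
{"method": "servo_tool", "body": {"rows": [[0, 0.0019, 0.0028, 0.021, 0, 0, 0], [0, 0.0037, 0.0056, 0.042, 0, 0, 0], [0, 0.0053, 0.0085, 0.063, 0, 0, 0], [0, 0.0068, 0.0115, 0.084, 0, 0, 0], [0, 0.0081, 0.0146, 0.105, 0, 0, 0]]}}

```text
t: 8.15
ee_pos: [0.4395, 0.0099, 0.1283]
tcp_rot: [-0.331, 0.625, 0.332, 0.624]
wrist_force: [-1.8, -2.4, 0.8]
finger_gap: -0.0
```

```bash
python3 nxt.py 30 5 15 .020; python3 - <<'E'
from workcell import manip
import cv2
p=manip.read_camera("top");cv2.imwrite("pics/t1.png",cv2.resize(p["color"][120:280,220:420,::-1],None,fx=3,fy=3,interpolation=2))
p=manip.read_camera("scene");cv2.imwrite("pics/s1.png",cv2.resize(p["color"][140:300,180:400,::-1],None,fx=3,fy=3,interpolation=2))
E
```

```text
t 8.15 [0.4395 0.0099 0.1283] q6 -2.66 F [-1.8 -2.4  0.8] th [(np.float64(28.8), np.float64(-1.2)), (np.float64(253.4), np.float64(-112.3))]
45.0 [[-0.0007, 0.0007, 0.0041, 0.019], [-0.0007, 0.002, 0.0072, 0.041], [-0.0007, 0.0031, 0.0102, 0.061], [-0.0007, 0.0041, 0.0133, 0.082], [-0.0007, 0.005, 0.0165, 0.103]]
60.0 [[0.0, 0.001, 0.0031, 0.021], [0.0, 0.0018, 0.0062, 0.042], [0.0, 0.0025, 0.0094, 0.063], [0.0, 0.003, 0.0125, 0.084], [0.0, 0.0033, 0.0157, 0.105]]
75.0 [[0.0, 0.0005, 0.0031, 0.021], [0.0, 0.001, 0.0063, 0.052], [0.0, 0.0018, 0.0095, 0.105], [0.0, 0.0025, 0.0128, 0.157], [0.0, 0.0029, 0.0161, 0.209]]
90.0 [[0.0, 0.001, 0.0032, 0.052], [0.0, 0.0018, 0.0064, 0.105], [0.0, 0.0024, 0.0096, 0.157], [0.0, 0.0028, 0.0129, 0.209], [0.0, 0.0031, 0.0162, 0.262]]
105.0 [[0.0, 0.001, 0.0032, 0.052], [0.0, 0.0018, 0.0064, 0.105], [0.0, 0.0024, 0.0096, 0.157], [0.0, 0.0028, 0.0129, 0.209], [0.0, 0.0031, 0.0162, 0.262]]
```

View pics/s1.png

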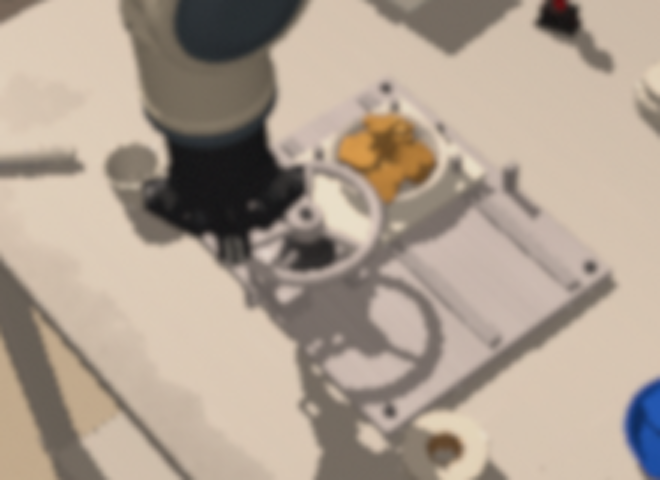

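View pics/t1.png

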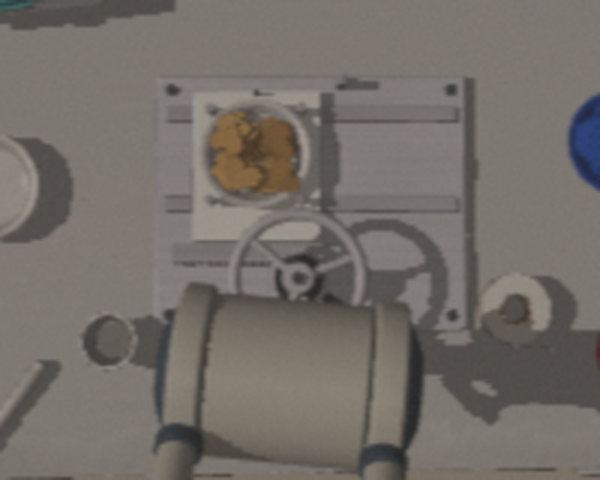

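The wheel and carriage are moving with about 3 N at the tips. Continuing.

Emit:
{"method": "servo_tool", "body": {"rows": [[0, 0.0007, 0.0038, 0.019, 0, 0, 0], [0, 0.002, 0.007, 0.041, 0, 0, 0], [0, 0.0031, 0.0102, 0.061, 0, 0, 0], [0, 0.0041, 0.0133, 0.082, 0, 0, 0], [0, 0.005, 0.0165, 0.103, 0, 0, 0]]}}

```text
t: 8.67
ee_pos: [0.4448, 0.0263, 0.1283]
tcp_rot: [-0.299, 0.641, 0.299, 0.641]
wrist_force: [-1.7, -2.0, 0.5]
finger_gap: -0.001
```

Emit:
{"method": "servo_tool", "body": {"rows": [[0, 0.001, 0.0031, 0.021, 0, 0, 0], [0, 0.0018, 0.0062, 0.042, 0, 0, 0], [0, 0.0025, 0.0094, 0.063, 0, 0, 0], [0, 0.003, 0.0125, 0.084, 0, 0, 0], [0, 0.0033, 0.0157, 0.105, 0, 0, 0]]}}

```text
t: 9.08
ee_pos: [0.4523, 0.0404, 0.1283]
tcp_rot: [-0.265, 0.656, 0.265, 0.655]
wrist_force: [-2.0, -1.3, 2.2]
finger_gap: -0.002
```

Emit:
{"method": "servo_tool", "body": {"rows": [[0, 0.0005, 0.0031, 0.021, 0, 0, 0], [0, 0.001, 0.0063, 0.052, 0, 0, 0], [0, 0.0018, 0.0095, 0.105, 0, 0, 0], [0, 0.0025, 0.0128, 0.157, 0, 0, 0], [0, 0.0029, 0.0161, 0.209, 0, 0, 0]]}}

```text
t: 9.5
ee_pos: [0.4619, 0.0537, 0.1283]
tcp_rot: [-0.195, 0.68, 0.195, 0.68]
wrist_force: [-2.9, -1.6, 0.8]
finger_gap: 0.004
```

Emit:
{"method": "servo_tool", "body": {"rows": [[0, 0.001, 0.0032, 0.052, 0, 0, 0], [0, 0.0018, 0.0064, 0.105, 0, 0, 0], [0, 0.0024, 0.0096, 0.157, 0, 0, 0], [0, 0.0028, 0.0129, 0.209, 0, 0, 0], [0, 0.0031, 0.0162, 0.262, 0, 0, 0]]}}

```text
t: 9.92
ee_pos: [0.4739, 0.065, 0.1282]
tcp_rot: [-0.104, 0.7, 0.104, 0.699]
wrist_force: [-2.5, -0.9, 2.2]
finger_gap: -0.003
```

```bash
python3 nxt.py 90 4 15 .020; python3 - <<'E'
from workcell import manip
import cv2
p=manip.read_camera("top");cv2.imwrite("pics/t2.png",cv2.resize(p["color"][120:280,220:420,::-1],None,fx=3,fy=3,interpolation=2))
E
```

```text
t 9.92 [0.4739 0.065  0.1282] q6 -1.856 F [-2.5 -0.9  2.2] th [(np.float64(90.1), np.float64(0.1)), (np.float64(270.0), np.float64(-119.9))]
105.0 [[-0.0008, 0.001, 0.0031, 0.052], [-0.0008, 0.0018, 0.0063, 0.104], [-0.0008, 0.0025, 0.0096, 0.157], [-0.0008, 0.0029, 0.0128, 0.209], [-0.0008, 0.0032, 0.0161, 0.262]]
120.0 [[0.0, 0.001, 0.0032, 0.052], [0.0, 0.0018, 0.0064, 0.105], [0.0, 0.0024, 0.0096, 0.157], [0.0, 0.0028, 0.0129, 0.209], [0.0, 0.0031, 0.0162, 0.262]]
135.0 [[0.0, 0.001, 0.0032, 0.052], [0.0, 0.0018, 0.0064, 0.105], [0.0, 0.0024, 0.0096, 0.157], [0.0, 0.0028, 0.0129, 0.209], [0.0, 0.0031, 0.0162, 0.262]]
150.0 [[0.0, 0.001, 0.0032, 0.052], [0.0, 0.0018, 0.0064, 0.105], [0.0, 0.0024, 0.0096, 0.157], [0.0, 0.0028, 0.0129, 0.209], [0.0, 0.0031, 0.0162, 0.262]]
```

View pics/t2.png

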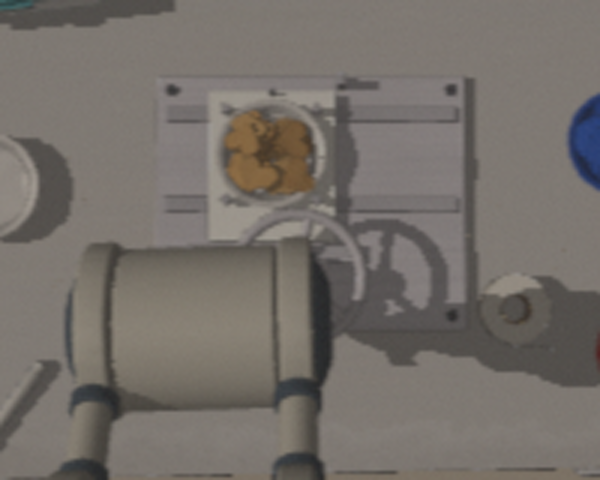

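The carriage plate has moved from column 193 to 208 in the crop, and the arm reads 90°. Continuing.

Emit:
{"method": "servo_tool", "body": {"rows": [[0, 0.001, 0.0032, 0.052, 0, 0, 0], [0, 0.0018, 0.0064, 0.105, 0, 0, 0], [0, 0.0024, 0.0096, 0.157, 0, 0, 0], [0, 0.0028, 0.0129, 0.209, 0, 0, 0], [0, 0.0031, 0.0162, 0.262, 0, 0, 0]]}}

```text
t: 10.38
ee_pos: [0.4884, 0.0727, 0.1282]
tcp_rot: [-0.013, 0.707, 0.013, 0.707]
wrist_force: [-2.7, 0.4, 1.2]
finger_gap: 0.001
```

Emit:
{"method": "servo_tool", "body": {"rows": [[0, 0.001, 0.0032, 0.052, 0, 0, 0], [0, 0.0018, 0.0064, 0.105, 0, 0, 0], [0, 0.0024, 0.0096, 0.157, 0, 0, 0], [0, 0.0028, 0.0129, 0.209, 0, 0, 0], [0, 0.0031, 0.0162, 0.262, 0, 0, 0]]}}

```text
t: 10.8
ee_pos: [0.5045, 0.0764, 0.1282]
tcp_rot: [0.08, 0.703, -0.08, 0.702]
wrist_force: [-2.4, 1.1, 1.5]
finger_gap: -0.001
```

Emit:
{"method": "servo_tool", "body": {"rows": [[0, 0.001, 0.0032, 0.052, 0, 0, 0], [0, 0.0018, 0.0064, 0.105, 0, 0, 0], [0, 0.0024, 0.0096, 0.157, 0, 0, 0], [0, 0.0028, 0.0129, 0.209, 0, 0, 0], [0, 0.0031, 0.0162, 0.262, 0, 0, 0]]}}

```text
t: 11.22
ee_pos: [0.5211, 0.0758, 0.1282]
tcp_rot: [0.171, 0.686, -0.171, 0.686]
wrist_force: [-2.0, 1.8, 1.4]
finger_gap: 0.0
```

Emit:
{"method": "servo_tool", "body": {"rows": [[0, 0.001, 0.0032, 0.052, 0, 0, 0], [0, 0.0018, 0.0064, 0.105, 0, 0, 0], [0, 0.0024, 0.0096, 0.157, 0, 0, 0], [0, 0.0028, 0.0129, 0.209, 0, 0, 0], [0, 0.0031, 0.0162, 0.262, 0, 0, 0]]}}

```text
t: 11.63
ee_pos: [0.5369, 0.0709, 0.1282]
tcp_rot: [0.259, 0.658, -0.259, 0.658]
wrist_force: [-1.9, 1.3, 1.2]
finger_gap: 0.0
```

```bash
python3 nxt.py 150 2 15 .020
```

```text
t 11.63 [0.5369 0.0709 0.1282] q6 -0.8 F [-1.9  1.3  1.2] th [(np.float64(150.2), np.float64(-0.0)), (np.float64(329.8), np.float64(-120.0))]
165.0 [[-0.0008, 0.0009, 0.003, 0.052], [-0.0008, 0.0017, 0.0062, 0.105], [-0.0008, 0.0024, 0.0095, 0.157], [-0.0008, 0.0028, 0.0127, 0.21], [-0.0008, 0.0031, 0.016, 0.262]]
180.0 [[0.0, 0.001, 0.0032, 0.052], [0.0, 0.0018, 0.0064, 0.105], [0.0, 0.0024, 0.0096, 0.157], [0.0, 0.0028, 0.0129, 0.209], [0.0, 0.0031, 0.0162, 0.262]]
```

Tracking is on plan at 150°, with force around 2–3 N.

Emit:
{"method": "servo_tool", "body": {"rows": [[0, 0.001, 0.0032, 0.052, 0, 0, 0], [0, 0.0018, 0.0064, 0.105, 0, 0, 0], [0, 0.0024, 0.0096, 0.157, 0, 0, 0], [0, 0.0028, 0.0129, 0.209, 0, 0, 0], [0, 0.0031, 0.0162, 0.262, 0, 0, 0]]}}

```text
t: 12.05
ee_pos: [0.5509, 0.0622, 0.1282]
tcp_rot: [0.343, 0.619, -0.343, 0.618]
wrist_force: [-0.7, 2.2, 1.0]
finger_gap: 0.001
```

Emit:
{"method": "servo_tool", "body": {"rows": [[0, 0.001, 0.0032, 0.052, 0, 0, 0], [0, 0.0018, 0.0064, 0.105, 0, 0, 0], [0, 0.0024, 0.0096, 0.157, 0, 0, 0], [0, 0.0028, 0.0129, 0.209, 0, 0, 0], [0, 0.0031, 0.0162, 0.262, 0, 0, 0]]}}

```text
t: 12.47
ee_pos: [0.5623, 0.05, 0.1282]
tcp_rot: [0.421, 0.568, -0.421, 0.568]
wrist_force: [-1.1, 2.6, 0.3]
finger_gap: -0.005
```

Emit:
{"method": "servo_tool", "body": {"rows": [[0, 0.001, 0.0032, 0.052, 0, 0, 0], [0, 0.0018, 0.0064, 0.105, 0, 0, 0], [0, 0.0024, 0.0096, 0.157, 0, 0, 0], [0, 0.0028, 0.0129, 0.209, 0, 0, 0], [0, 0.0031, 0.0162, 0.262, 0, 0, 0]]}}

```text
t: 12.88
ee_pos: [0.5701, 0.0354, 0.1282]
tcp_rot: [0.491, 0.509, -0.491, 0.508]
wrist_force: [-0.2, 2.5, -0.0]
finger_gap: 0.001
```

Emit:
{"method": "servo_tool", "body": {"rows": [[0, 0.001, 0.0032, 0.052, 0, 0, 0], [0, 0.0018, 0.0064, 0.105, 0, 0, 0], [0, 0.0024, 0.0096, 0.157, 0, 0, 0], [0, 0.0028, 0.0129, 0.209, 0, 0, 0], [0, 0.0031, 0.0162, 0.262, 0, 0, 0]]}}

```text
t: 13.3
ee_pos: [0.5737, 0.0193, 0.1283]
tcp_rot: [0.554, 0.44, -0.553, 0.44]
wrist_force: [1.2, 1.9, 0.2]
finger_gap: -0.002
```

```bash
python3 nxt.py 210 2 15 .020; python3 look.py w5;  python3 - <<'E'
from workcell import manip
import cv2
p=manip.read_camera("scene");cv2.imwrite("pics/s2.png",cv2.resize(p["color"][140:300,180:400,::-1],None,fx=3,fy=3,interpolation=2))
E
```

```text
t 13.3 [0.5737 0.0193 0.1283] q6 0.157 F [1.2 1.9 0.2] th [(np.float64(210.1), np.float64(-0.3)), (np.float64(30.0), np.float64(-120.3))]
225.0 [[-0.0007, 0.0007, 0.0031, 0.052], [-0.0007, 0.0015, 0.0063, 0.104], [-0.0007, 0.0021, 0.0095, 0.156], [-0.0007, 0.0026, 0.0128, 0.209], [-0.0007, 0.0028, 0.0161, 0.261]]
240.0 [[0.0, 0.001, 0.0032, 0.052], [0.0, 0.0018, 0.0064, 0.105], [0.0, 0.0024, 0.0096, 0.157], [0.0, 0.0028, 0.0129, 0.209], [0.0, 0.0031, 0.0162, 0.262]]
13.3 [0.5737 0.0193 0.1283] [-0.071  0.577  1.611  0.     0.954  0.157] [1.2 1.9 0.2] -0.0019034885748194107
wheel_axis [([223.0, 262.0], [0.5119, 0.0148, 0.086], 0.85)]
handle []
handle_mid []
pointer_tip [([129.0, 316.0], [0.4351, -0.0109, 0.085], 0.58)]
bed [([253.0, 220.0], [0.5119, 0.0103, 0.0], 0.87)]
station_post [([497.0, 243.0], [0.707, -0.0368, 0.046], 0.86), ([389.0, 201.0], [0.6295, 0.0169, 0.046], 0.61)]
```

View pics/w5.png

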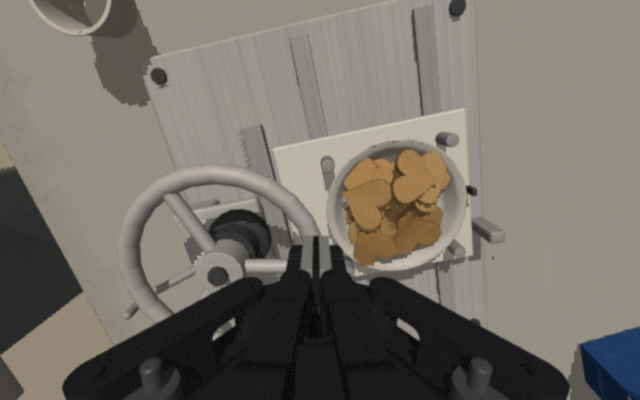

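View pics/s2.png

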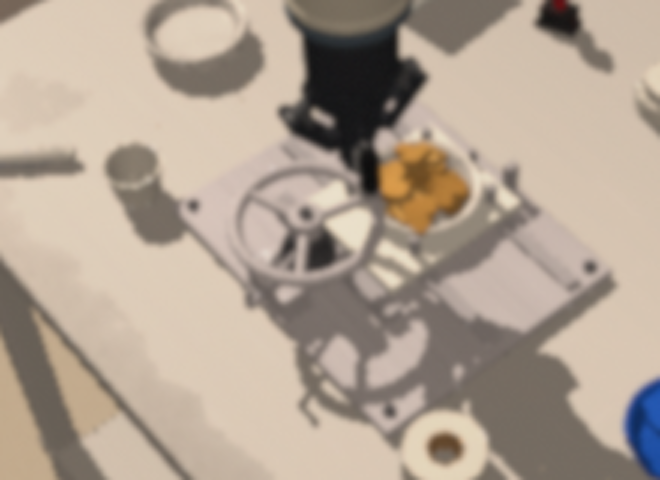

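The handle is in contact and the dish has travelled with the carriage, clear of the fingers. Continuing to 270°.

Emit:
{"method": "servo_tool", "body": {"rows": [[0, 0.0008, 0.0032, 0.052, 0, 0, 0], [0, 0.0016, 0.0064, 0.105, 0, 0, 0], [0, 0.0022, 0.0096, 0.157, 0, 0, 0], [0, 0.0026, 0.0129, 0.209, 0, 0, 0], [0, 0.0028, 0.0162, 0.262, 0, 0, 0]]}}

```text
t: 14.12
ee_pos: [0.5729, 0.0033, 0.1283]
tcp_rot: [0.607, 0.364, -0.606, 0.364]
wrist_force: [2.5, 2.5, 0.0]
finger_gap: 0.0
```

Emit:
{"method": "servo_tool", "body": {"rows": [[0, 0.001, 0.0032, 0.052, 0, 0, 0], [0, 0.0018, 0.0064, 0.105, 0, 0, 0], [0, 0.0024, 0.0096, 0.157, 0, 0, 0], [0, 0.0028, 0.0129, 0.209, 0, 0, 0], [0, 0.0031, 0.0162, 0.262, 0, 0, 0]]}}

```text
t: 14.53
ee_pos: [0.568, -0.0125, 0.1283]
tcp_rot: [0.649, 0.281, -0.649, 0.281]
wrist_force: [1.4, 2.9, -0.6]
finger_gap: -0.001
```

Emit:
{"method": "servo_tool", "body": {"rows": [[0, 0.001, 0.0032, 0.052, 0, 0, 0], [0, 0.0018, 0.0064, 0.105, 0, 0, 0], [0, 0.0024, 0.0096, 0.157, 0, 0, 0], [0, 0.0028, 0.0129, 0.209, 0, 0, 0], [0, 0.0031, 0.0162, 0.262, 0, 0, 0]]}}

```text
t: 14.95
ee_pos: [0.5593, -0.0265, 0.1283]
tcp_rot: [0.68, 0.194, -0.68, 0.194]
wrist_force: [2.0, 0.6, -2.4]
finger_gap: 0.001
```

Emit:
{"method": "servo_tool", "body": {"rows": [[0, 0.001, 0.0032, 0.052, 0, 0, 0], [0, 0.0018, 0.0064, 0.105, 0, 0, 0], [0, 0.0024, 0.0096, 0.157, 0, 0, 0], [0, 0.0028, 0.0129, 0.209, 0, 0, 0], [0, 0.0031, 0.0162, 0.262, 0, 0, 0]]}}

```text
t: 15.37
ee_pos: [0.5472, -0.0378, 0.1283]
tcp_rot: [0.7, 0.104, -0.699, 0.104]
wrist_force: [2.6, 0.4, -1.2]
finger_gap: -0.003
```

```bash
python3 nxt.py 270 2 15 .020
```

```text
t 15.37 [ 0.5472 -0.0378  0.1283] q6 1.099 F [ 2.6  0.4 -1.2] th [(np.float64(269.9), np.float64(0.3)), (np.float64(90.4), np.float64(-119.7))]
285.0 [[-0.0007, 0.0012, 0.0033, 0.05], [-0.0007, 0.002, 0.0065, 0.102], [-0.0007, 0.0027, 0.0097, 0.155], [-0.0007, 0.0031, 0.013, 0.207], [-0.0007, 0.0034, 0.0163, 0.259]]
300.0 [[0.0, 0.001, 0.0032, 0.052], [0.0, 0.0018, 0.0064, 0.105], [0.0, 0.0024, 0.0096, 0.157], [0.0, 0.0028, 0.0129, 0.209], [0.0, 0.0031, 0.0162, 0.262]]
```

Emit:
{"method": "servo_tool", "body": {"rows": [[0, 0.001, 0.0032, 0.052, 0, 0, 0], [0, 0.0018, 0.0064, 0.105, 0, 0, 0], [0, 0.0024, 0.0096, 0.157, 0, 0, 0], [0, 0.0028, 0.0129, 0.209, 0, 0, 0], [0, 0.0031, 0.0162, 0.262, 0, 0, 0]]}}

```text
t: 15.78
ee_pos: [0.5326, -0.0455, 0.1283]
tcp_rot: [0.707, 0.011, -0.707, 0.011]
wrist_force: [3.1, 0.2, -1.4]
finger_gap: -0.003
```

Emit:
{"method": "servo_tool", "body": {"rows": [[0, 0.001, 0.0032, 0.052, 0, 0, 0], [0, 0.0018, 0.0064, 0.105, 0, 0, 0], [0, 0.0024, 0.0096, 0.157, 0, 0, 0], [0, 0.0028, 0.0129, 0.209, 0, 0, 0], [0, 0.0031, 0.0162, 0.262, 0, 0, 0]]}}

```text
t: 16.2
ee_pos: [0.5166, -0.0492, 0.1284]
tcp_rot: [0.703, -0.081, -0.702, -0.081]
wrist_force: [2.7, 0.5, -1.6]
finger_gap: -0.003
```

Emit:
{"method": "servo_tool", "body": {"rows": [[0, 0.001, 0.0032, 0.052, 0, 0, 0], [0, 0.0018, 0.0064, 0.105, 0, 0, 0], [0, 0.0024, 0.0096, 0.157, 0, 0, 0], [0, 0.0028, 0.0129, 0.209, 0, 0, 0], [0, 0.0031, 0.0162, 0.262, 0, 0, 0]]}}

```text
t: 16.62
ee_pos: [0.5001, -0.0485, 0.1284]
tcp_rot: [0.686, -0.172, -0.685, -0.172]
wrist_force: [2.1, -0.9, -1.7]
finger_gap: 0.005
```

Emit:
{"method": "servo_tool", "body": {"rows": [[0, 0.001, 0.0032, 0.052, 0, 0, 0], [0, 0.0018, 0.0064, 0.105, 0, 0, 0], [0, 0.0024, 0.0096, 0.157, 0, 0, 0], [0, 0.0028, 0.0129, 0.209, 0, 0, 0], [0, 0.0031, 0.0162, 0.262, 0, 0, 0]]}}

```text
t: 17.03
ee_pos: [0.4844, -0.0436, 0.1284]
tcp_rot: [0.658, -0.26, -0.657, -0.26]
wrist_force: [1.4, -1.0, -2.1]
finger_gap: -0.0
```

```bash
python3 nxt.py 330 3 10 .020;python3 look.py w6
```

```text
t 17.03 [ 0.4844 -0.0436  0.1284] q6 2.112 F [ 1.4 -1.  -2.1] th [(np.float64(330.1), np.float64(0.4)), (np.float64(150.2), np.float64(-119.6))]
340.0 [[-0.0006, 0.0011, 0.002, 0.032], [-0.0006, 0.0016, 0.0041, 0.067], [-0.0006, 0.0022, 0.0062, 0.102], [-0.0006, 0.0026, 0.0084, 0.136], [-0.0006, 0.003, 0.0106, 0.171]]
350.0 [[0.0, 0.0007, 0.0021, 0.035], [0.0, 0.0012, 0.0042, 0.07], [0.0, 0.0018, 0.0064, 0.105], [0.0, 0.0022, 0.0085, 0.14], [0.0, 0.0026, 0.0107, 0.174]]
360.0 [[0.0, 0.0007, 0.0021, 0.035], [0.0, 0.0012, 0.0042, 0.07], [0.0, 0.0018, 0.0064, 0.105], [0.0, 0.0022, 0.0085, 0.14], [0.0, 0.0026, 0.0107, 0.174]]
17.03 [ 0.4844 -0.0436  0.1284] [-0.213  0.484  1.826 -0.     0.83   2.112] [ 1.4 -1.  -2.1] -1.7268482965080897e-05
wheel_axis [([220.0, 262.0], [0.5134, 0.013, 0.086], 0.67)]
handle []
handle_mid [([252.0, 219.0], [0.523, -0.0379, 0.1175], 0.2)]
pointer_tip [([155.0, 80.0], [0.609, -0.0433, 0.085], 0.61)]
bed [([253.0, 218.0], [0.5094, 0.0126, 0.0], 0.59)]
station_post []
```

View pics/w6.png

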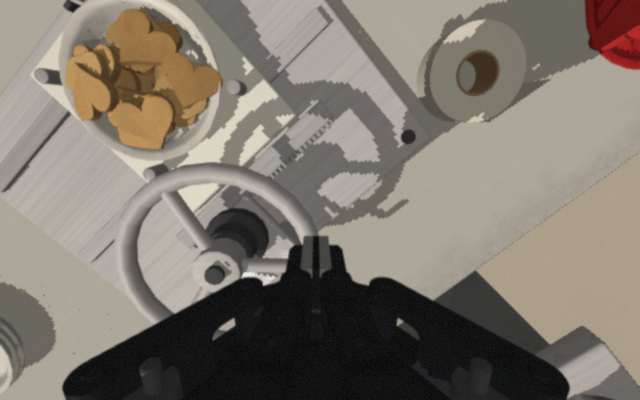

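Emit:
{"method": "servo_tool", "body": {"rows": [[0, 0.0008, 0.0021, 0.033, 0, 0, 0], [0, 0.0014, 0.0042, 0.068, 0, 0, 0], [0, 0.002, 0.0063, 0.102, 0, 0, 0], [0, 0.0025, 0.0085, 0.136, 0, 0, 0], [0, 0.0028, 0.0106, 0.171, 0, 0, 0]]}}

```text
t: 17.8
ee_pos: [0.4747, -0.0386, 0.1283]
tcp_rot: [0.633, -0.315, -0.633, -0.315]
wrist_force: [0.9, -2.4, -0.7]
finger_gap: 0.002
```

Emit:
{"method": "servo_tool", "body": {"rows": [[0, 0.0007, 0.0021, 0.035, 0, 0, 0], [0, 0.0012, 0.0042, 0.07, 0, 0, 0], [0, 0.0018, 0.0064, 0.105, 0, 0, 0], [0, 0.0022, 0.0085, 0.14, 0, 0, 0], [0, 0.0026, 0.0107, 0.174, 0, 0, 0]]}}

```text
t: 18.22
ee_pos: [0.4662, -0.0316, 0.1283]
tcp_rot: [0.603, -0.369, -0.603, -0.369]
wrist_force: [1.2, -1.6, -1.3]
finger_gap: 0.004
```

Emit:
{"method": "servo_tool", "body": {"rows": [[0, 0, 0, 0, 0, 0, 0], [0, 0, 0, 0, 0, 0, 0]]}}

```text
t: 18.38
ee_pos: [0.4659, -0.0314, 0.1283]
tcp_rot: [-0.604, 0.368, 0.604, 0.368]
wrist_force: [1.0, 0.1, -0.2]
finger_gap: 0.002
```

```bash
python3 nxt.py 350 1 10 .020
```

```text
t 18.38 [ 0.4659 -0.0314  0.1283] q6 2.471 F [ 1.   0.1 -0.2] th [(np.float64(350.2), np.float64(-0.2)), (np.float64(169.3), np.float64(-120.2))]
360.0 [[-0.0007, 0.0005, 0.0019, 0.039], [-0.0007, 0.0011, 0.004, 0.074], [-0.0007, 0.0016, 0.0062, 0.109], [-0.0007, 0.002, 0.0083, 0.144], [-0.0007, 0.0024, 0.0105, 0.179]]
```

Near 350° by the arm's reading. I'll back off, lift and look before the last bit.

Emit:
{"method": "servo_tool", "body": {"rows": [[0, 0, -0.01, 0, 0, 0, 0], [0, 0, -0.02, 0, 0, 0, 0], [-0.03, 0, -0.02, 0, 0, 0, 0], [-0.065, 0, -0.02, 0, 0, 0, 0], [-0.1, 0, -0.02, 0, 0, 0, 0]]}}

```text
t: 18.8
ee_pos: [0.475, -0.0502, 0.2293]
tcp_rot: [-0.603, 0.369, 0.604, 0.369]
wrist_force: [0.8, -0.4, 0.4]
finger_gap: -0.0
```

```bash
python3 - <<'E'
from plan import *
s,p,M=cur();print(p,M[:,2])
p1=np.r_[A,.27]+.028*M[:,2]-.012*M[:,1];p1[2]=.27
print(rel(p,M,p1,M))
E
```

```text
[ 0.47499728 -0.05024202  0.22929405] [-0.45609274  0.88993174  0.00095673]
[-0.0407, -0.0726, 0.0686, 0.0, 0.0, 0.0]
```

Emit:
{"method": "servo_tool", "body": {"rows": [[-0.02, -0.02, 0.02, 0, 0, 0, 0], [-0.04, -0.04, 0.035, 0, 0, 0, 0], [-0.041, -0.066, 0.06, 0, 0, 0, 0], [-0.041, -0.073, 0.069, 0, 0, 0, 0], [-0.041, -0.073, 0.069, 0, 0, 0, 0]]}}

```text
t: 19.22
ee_pos: [0.5096, 0.0469, 0.2696]
tcp_rot: [0.604, -0.368, -0.604, -0.368]
wrist_force: [-0.8, 0.2, 0.2]
finger_gap: -0.003
```

Emit:
{"method": "servo_tool", "body": {"rows": [[0, 0, 0, 0, 0, 0, 0], [0, 0, 0, 0, 0, 0, 0]]}}

```text
t: 19.38
ee_pos: [0.5083, 0.0444, 0.2689]
tcp_rot: [-0.603, 0.369, 0.604, 0.369]
wrist_force: [0.4, 0.4, -0.3]
finger_gap: -0.001
```

```bash
python3 look.py w7; python3 - <<'E'
import cv2
a=cv2.imread("pics/w7.png")[60:260,220:460];cv2.imwrite("pics/w7c.png",cv2.resize(a,None,fx=3,fy=3,interpolation=2))
E
```

```text
19.38 [0.5083 0.0444 0.2689] [-0.03   0.319  1.606 -0.     1.217  2.638] [ 0.4  0.4 -0.3] -0.0005002377760424761
wheel_axis [([325.0, 154.0], [0.5137, 0.0119, 0.086], 0.75), ([248.0, 70.0], [0.6188, -0.027, 0.086], 0.63)]
handle [([386.0, 158.0], [0.4528, -0.0142, 0.086], 0.87)]
handle_mid [([386.0, 159.0], [0.4615, -0.0144, 0.1175], 0.96)]
pointer_tip []
bed [([249.0, 69.0], [0.6404, -0.0293, 0.0], 0.38)]
station_post [([180.0, 30.0], [0.7098, -0.0303, 0.046], 0.71)]
```

View pics/w7c.png

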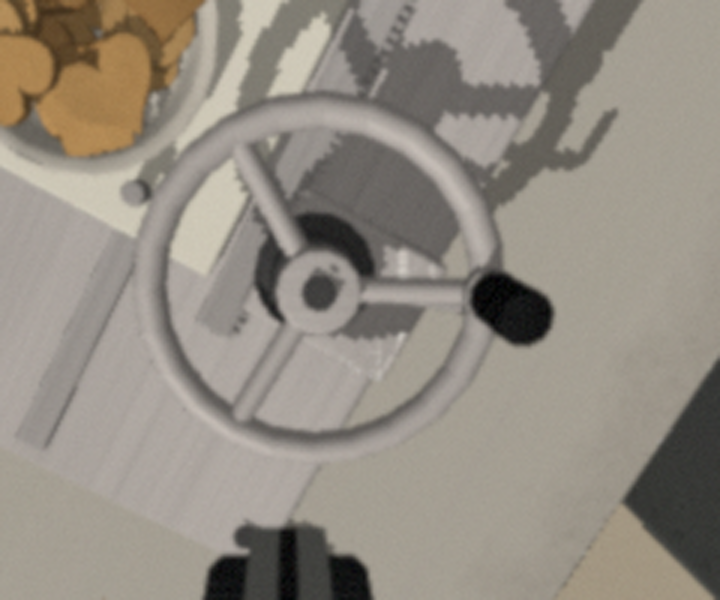

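```bash
python3 - <<'E'
from plan import *
ref=np.load("ref.npy")
def Q(p,quat,pic): return wristP({"ee_pos":p,"tcp_rot":quat},pic)
pic=manip.read_camera("wrist");s=manip.observe()
c=lambda x,y:((x-1)/3+220,(y-1)/3+60)
def ang(q,a,b):
    P=ray(q,c(*a),.088);Qq=ray(q,c(*b),.088);d=Qq-P;return np.degrees(np.arctan2(d[1],d[0]))%360
q0=Q(ref[:3],ref[3:],pic);q1=Q(s["ee_pos"],s["tcp_rot"],pic)
r=[ang(q0,*l) for l in [((304,262),(255,178)),((375,303),(483,303)),((304,350),(261,430))]]
n=[ang(q1,*l) for l in [((365,291),(465,291)),((293,333),(243,414)),((295,248),(241,150))]]
print(r,n)
# order: ref handle, then others
def phi(l): return [ (a-120*k+180)%360-180 for a,k in zip(l,(0,1,2))],[ (a+120*k+180)%360-180 for a,k in zip(l,(0,1,2))]
print(phi(r),phi(n))
for q,uv in((q0,(231,150)),(q1,(525,315))):print(ray(q,c(*uv),.14))
E
```

```text
[np.float64(196.61184905199607), np.float64(75.8971805229394), np.float64(318.4044586350861)] [np.float64(207.08914324435347), np.float64(85.87737827133454), np.float64(326.38502122778243)]
([np.float64(-163.38815094800395), np.float64(-44.10281947706062), np.float64(78.40445863508609)], [np.float64(-163.38815094800395), np.float64(-164.10281947706062), np.float64(-161.59554136491397)]) ([np.float64(-152.91085675564653), np.float64(-34.12262172866548), np.float64(86.38502122778243)], [np.float64(-152.91085675564653), np.float64(-154.12262172866548), np.float64(-153.61497877221757)])
[ 0.45330592 -0.00307475  0.14      ]
[ 0.4592749  -0.01332672  0.14      ]
```

The spoke directions give 9.4° still to go and the arm's reading gives 9.8°. In this view the handle hides the pointer. I'll go back behind the handle for the last stretch.

```bash
python3 - <<'E'
from plan import *
s,p,M=cur()
p1,y=tool(350,.038);pu=p1.copy();pu[2]=.2
print(rel(p,M,pu,rot(y)),rel(p,M,p1,rot(y)))
E
```

```text
[0.0693, 0.0727, -0.067, 0.0019, -0.0, -0.0] [0.1403, 0.0727, -0.067, 0.0019, -0.0, -0.0]
```

Emit:
{"method": "servo_tool", "body": {"rows": [[0.01, 0.025, -0.023, 0, 0, 0, 0], [0.03, 0.05, -0.046, 0, 0, 0, 0], [0.045, 0.0727, -0.067, 0, 0, 0, 0], [0.06, 0.0727, -0.067, 0, 0, 0, 0], [0.07, 0.0727, -0.067, 0, 0, 0, 0]]}}

```text
t: 20.2
ee_pos: [0.4734, -0.0487, 0.1982]
tcp_rot: [-0.603, 0.37, 0.603, 0.369]
wrist_force: [-0.2, 0.8, 0.6]
finger_gap: -0.002
```

Emit:
{"method": "servo_tool", "body": {"rows": [[0.02, 0, 0, 0, 0, 0, 0], [0.045, 0, 0, 0, 0, 0, 0], [0.065, 0, 0, 0, 0, 0, 0], [0.071, 0, 0, 0, 0, 0, 0], [0.071, 0, 0, 0, 0, 0, 0]]}}

```text
t: 20.62
ee_pos: [0.4736, -0.0472, 0.1272]
tcp_rot: [-0.602, 0.369, 0.604, 0.368]
wrist_force: [-0.5, 0.3, -0.1]
finger_gap: 0.004
```

Emit:
{"method": "servo_tool", "body": {"rows": [[0, 0, 0.004, 0, 0, 0, 0], [0, 0, 0.008, 0, 0, 0, 0], [0, 0, 0.012, 0, 0, 0, 0], [0, 0, 0.016, 0, 0, 0, 0], [0, 0, 0.016, 0, 0, 0, 0]]}}

```text
t: 21.03
ee_pos: [0.4667, -0.0323, 0.1289]
tcp_rot: [0.604, -0.368, -0.603, -0.369]
wrist_force: [0.5, -0.8, -0.4]
finger_gap: -0.001
```

```bash
python3 nxt.py 350 1 9.6 .020
```

```text
t 21.03 [ 0.4667 -0.0323  0.1289] q6 2.47 F [ 0.5 -0.8 -0.4] th [(np.float64(349.1), np.float64(0.1)), (np.float64(170.6), np.float64(-119.9))]
359.6 [[-0.0001, 0.0008, 0.003, 0.036], [-0.0001, 0.0014, 0.005, 0.07], [-0.0001, 0.0019, 0.0071, 0.103], [-0.0001, 0.0023, 0.0092, 0.137], [-0.0001, 0.0027, 0.0113, 0.171]]
```

Emit:
{"method": "servo_tool", "body": {"rows": [[0, 0.0008, 0.003, 0.036, 0, 0, 0], [0, 0.0014, 0.005, 0.07, 0, 0, 0], [0, 0.0019, 0.0071, 0.103, 0, 0, 0], [0, 0.0023, 0.0092, 0.137, 0, 0, 0], [0, 0.0027, 0.0111, 0.171, 0, 0, 0]]}}

```text
t: 21.45
ee_pos: [0.46, -0.0244, 0.1287]
tcp_rot: [0.57, -0.419, -0.569, -0.419]
wrist_force: [0.7, -2.9, 1.3]
finger_gap: 0.0
```

Emit:
{"method": "servo_tool", "body": {"rows": [[0, 0, 0, 0, 0, 0, 0], [0, 0, 0, 0, 0, 0, 0]]}}

```text
t: 21.62
ee_pos: [0.4597, -0.0244, 0.1285]
tcp_rot: [0.57, -0.419, -0.57, -0.419]
wrist_force: [-0.0, -0.9, -0.6]
finger_gap: 0.0
```

```bash
python3 nxt.py 359.6 1 1 .020
```

```text
t 21.62 [ 0.4597 -0.0244  0.1285] q6 2.655 F [-0.  -0.9 -0.6] th [(np.float64(358.7), np.float64(0.2)), (np.float64(180.5), np.float64(-119.8))]
360.6 [[-0.0005, 0.0003, 0.0012, 0.004], [-0.0005, 0.0003, 0.0014, 0.007], [-0.0005, 0.0004, 0.0016, 0.011], [-0.0005, 0.0005, 0.0018, 0.014], [-0.0005, 0.0005, 0.002, 0.018]]
```

The arm reads about 358.7°. I'll back off, lift, and rotate to the reference camera pose for a like-for-like comparison.

Emit:
{"method": "servo_tool", "body": {"rows": [[0, 0, -0.01, 0, 0, 0, 0], [0, 0, -0.02, 0, 0, 0, 0], [-0.03, 0, -0.02, -0.1, 0, 0, 0], [-0.07, 0, -0.02, -0.2, 0, 0, 0], [-0.11, 0, -0.02, -0.3, 0, 0, 0]]}}

```text
t: 22.03
ee_pos: [0.4651, -0.0445, 0.2393]
tcp_rot: [-0.626, 0.328, 0.627, 0.327]
wrist_force: [1.6, 0.4, 1.0]
finger_gap: -0.003
```

Emit:
{"method": "servo_tool", "body": {"rows": [[-0.03, 0, 0, -0.12, 0, 0, 0], [-0.031, 0, 0, -0.24, 0, 0, 0], [-0.031, 0, 0, -0.36, 0, 0, 0], [-0.031, 0, 0, -0.48, 0, 0, 0], [-0.031, 0, 0, -0.6, 0, 0, 0]]}}

```text
t: 22.45
ee_pos: [0.4658, -0.0445, 0.2696]
tcp_rot: [0.696, -0.127, -0.695, -0.127]
wrist_force: [-0.7, -0.5, -0.8]
finger_gap: 0.004
```

Emit:
{"method": "servo_tool", "body": {"rows": [[0, 0, 0, -0.12, 0, 0, 0], [0, 0, 0, -0.24, 0, 0, 0], [0, 0, 0, -0.36, 0, 0, 0], [0, 0, 0, -0.48, 0, 0, 0], [0, 0, 0, -0.6, 0, 0, 0]]}}

```text
t: 22.87
ee_pos: [0.4658, -0.0445, 0.2693]
tcp_rot: [-0.702, -0.084, 0.702, -0.084]
wrist_force: [0.6, 0.3, -0.4]
finger_gap: 0.001
```

Emit:
{"method": "servo_tool", "body": {"rows": [[0, 0, 0, -0.12, 0, 0, 0], [0, 0, 0, -0.24, 0, 0, 0], [0, 0, 0, -0.36, 0, 0, 0], [0, 0, 0, -0.48, 0, 0, 0], [0, 0, 0, -0.6, 0, 0, 0]]}}

```text
t: 23.28
ee_pos: [0.4658, -0.0445, 0.2693]
tcp_rot: [-0.646, -0.288, 0.646, -0.288]
wrist_force: [0.5, -0.8, -0.8]
finger_gap: 0.0
```

Emit:
{"method": "servo_tool", "body": {"rows": [[0, 0, 0, -0.12, 0, 0, 0], [0, 0, 0, -0.24, 0, 0, 0], [0, 0, 0, -0.36, 0, 0, 0], [0, 0, 0, -0.48, 0, 0, 0], [0, 0, 0, -0.6, 0, 0, 0]]}}

```text
t: 23.7
ee_pos: [0.4658, -0.0445, 0.2693]
tcp_rot: [-0.532, -0.466, 0.532, -0.466]
wrist_force: [0.5, -0.4, 0.5]
finger_gap: 0.001
```

Emit:
{"method": "servo_tool", "body": {"rows": [[0, 0, 0, -0.12, 0, 0, 0], [0, 0, 0, -0.24, 0, 0, 0], [0, 0, 0, -0.36, 0, 0, 0], [0, 0, 0, -0.48, 0, 0, 0], [0, 0, 0, -0.6, 0, 0, 0]]}}

```text
t: 24.12
ee_pos: [0.4658, -0.0445, 0.2693]
tcp_rot: [0.371, 0.602, -0.371, 0.602]
wrist_force: [-0.5, -0.2, -0.5]
finger_gap: -0.0
```

```bash
python3 - <<'E'
from plan import *
s,p,M=cur();ref=np.load("ref.npy");print(s["t"],p,np.round(s["joints"],2));print(rel(p,M,ref[:3],R.from_quat(ref[3:]).as_matrix()))
E
```

```text
24.1167 [ 0.46579372 -0.04453715  0.26933757] [-0.22  0.26  1.7  -0.    1.18 -0.69]
[-0.0012, 0.0755, -0.0046, -0.858, -0.0001, 0.0002]
```

Emit:
{"method": "servo_tool", "body": {"rows": [[0, 0.02, -0.001, -0.12, 0, 0, 0], [0, 0.04, -0.002, -0.24, 0, 0, 0], [0, 0.06, -0.004, -0.36, 0, 0, 0], [-0.001, 0.0755, -0.0046, -0.48, 0, 0, 0], [-0.001, 0.0755, -0.0046, -0.6, 0, 0, 0]]}}

```text
t: 24.53
ee_pos: [0.5337, -0.0058, 0.2703]
tcp_rot: [0.176, 0.684, -0.176, 0.685]
wrist_force: [-1.3, -1.1, -0.9]
finger_gap: -0.003
```

Emit:
{"method": "servo_tool", "body": {"rows": [[0, 0, 0, -0.12, 0, 0, 0], [0, 0, 0, -0.24, 0, 0, 0], [0, 0, 0, -0.258, 0, 0, 0], [0, 0, 0, -0.258, 0, 0, 0], [0, 0, 0, -0.258, 0, 0, 0]]}}

```text
t: 24.95
ee_pos: [0.5312, -0.0064, 0.2703]
tcp_rot: [0.09, 0.701, -0.09, 0.701]
wrist_force: [-0.9, -0.2, -0.6]
finger_gap: 0.002
```

```bash
python3 - <<'E'
from plan import *
s,p,M=cur();ref=np.load("ref.npy");print(s["t"],p,rel(p,M,ref[:3],R.from_quat(ref[3:]).as_matrix()))
pic=manip.read_camera("wrist");a=pic["color"][:,:,::-1].copy();cv2.imwrite("pics/w8.png",a);b=cv2.imread("pics/ref.png")
f=lambda x:cv2.resize(x[70:230,250:400],None,fx=2.65,fy=2.65,interpolation=2)
cv2.imwrite("pics/cmp.png",np.hstack([f(b),f(a)]))
t=manip.read_camera("top");cv2.imwrite("pics/t3.png",cv2.resize(t["color"][120:280,220:420,::-1],None,fx=3,fy=3,interpolation=2))
E
```

```text
24.95 [ 0.53121194 -0.0063526   0.27027102] [-0.0002, -0.0001, -0.0001, -0.0102, -0.0003, 0.0001]
```

View pics/cmp.png

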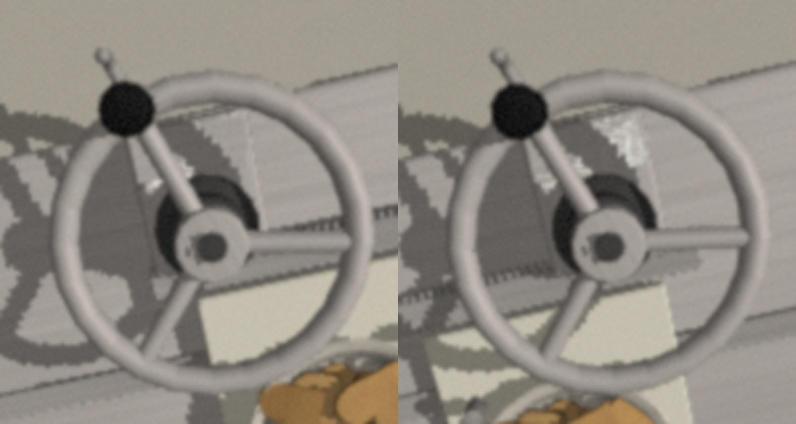

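View pics/t3.png

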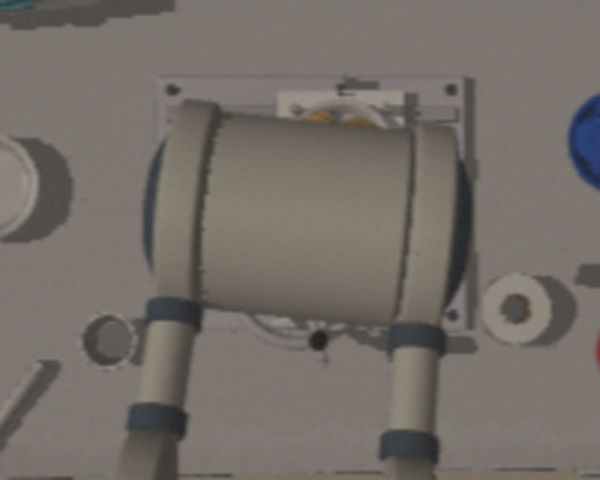

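```bash
python3 - <<'E'
import cv2,numpy as np
from h import *
from plan import *
pic=manip.read_camera("wrist");s=manip.observe();ref=np.load("ref.npy")
q0=wristP({"ee_pos":ref[:3],"tcp_rot":ref[3:]},pic);q1=wristP(s,pic)
for n,q in(("ref",q0),("w8",q1)):
    g=cv2.cvtColor(cv2.imread(f"pics/{n}.png"),6)[85:140,280:330]
    m=(g<45).astype(np.uint8);k,l,st,ce=cv2.connectedComponentsWithStats(m);i=1+np.argmax(st[1:,4])
    uv=ce[i]+[280,85];P=ray(q,uv,.138);d=P[:2]-A;print(n,st[i],uv,P,np.degrees(np.arctan2(d[1],d[0]))%360)
# rotation registration of wheel interior by warping both to world plane z=.09 around A
def top(img,q,z,half,cx,N=300):
    xs=np.linspace(-half,half,N);X=np.array([[cx[0]+b,cx[1]+a,z] for b in xs for a in xs]);uv=proj(q,X).astype(np.float32).reshape(N,N,2)
    return cv2.remap(img,uv[...,0],uv[...,1],1)
im0=cv2.imread("pics/ref.png",0);im1=cv2.imread("pics/w8.png",0)
t0=top(im0,q0,.088,.075,A);t1=top(im1,q1,.088,.075,A)
def comp(mask,m):
    W=np.eye(2,3,dtype=np.float32)
    cc,W=cv2.findTransformECC(t0,t1,W,m,(3,200,1e-7),mask,5);return cc,np.degrees(np.arctan2(W[1,0],W[0,0])),W[:,2]
yy,xx=np.mgrid[:300,:300]-149.5;rr=np.hypot(xx,yy)*.15/300
print(comp(((rr<.064)).astype(np.uint8)*255,1))
P=q0; 
for n,img,q in(("r",im0,q0),("n",im1,q1)):
    pass
pt=np.array([.4305,-.0098]);a=top(im0,q0,.085,.012,pt,150);b=top(im1,q1,.085,.012,pt,150)
W=np.eye(2,3,dtype=np.float32);print("pointer",cv2.findTransformECC(a,b,W,0,(3,200,1e-7),None,5)[1][:,2]*.024/150*1000,"mm")
E
```

```text
ref [  8  17  20  19 300] [297.11 111.01] [ 0.45466952 -0.00390404  0.138     ] 197.31382932721695
w8 [  6  17  20  20 309] [295.11650485 111.90614887] [ 0.45496332 -0.00466207  0.138     ] 198.10920909415384
(0.8744135597217219, np.float32(-0.9892062), array([-2.157132 ,  2.4403667], dtype=float32))
pointer [ 0.18693236 -0.00966884] mm
```

From the same camera pose, the handle comes out 0.8–1.0° short of its start, about 1 mm, with the pointer unmoved. That counts as back at the pointer. A last check of the surroundings before I hand in.

```bash
python3 - <<'E'
from workcell import manip
import cv2
p=manip.read_camera("scene");cv2.imwrite("pics/s3.png",cv2.resize(p["color"][130:310,150:430,::-1],None,fx=2.8,fy=2.8,interpolation=2))
E
```

```text
(no output)
```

View pics/s3.png

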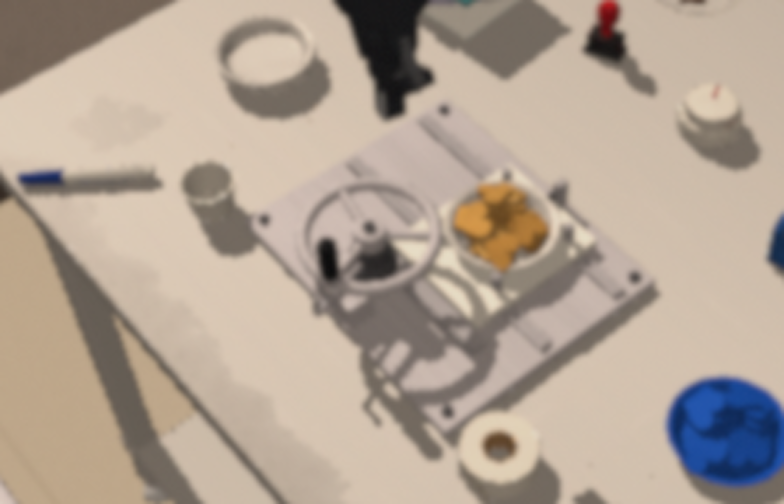

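View pics/w8.png

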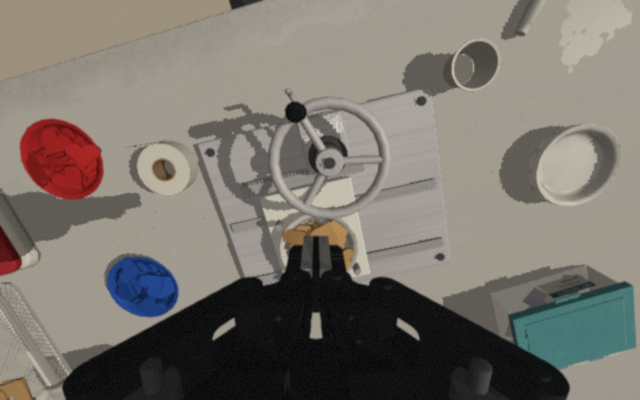

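The handle is in line with the pointer at wrist (295,112), the peg on the carriage is by the post at scene crop (560,195), and the dish is standing on the carriage. The cup, roll, marker and dishes are where they were, and the tool is well clear.

```bash
python3 -c "
from workcell import manip
print(manip.hand_in())"
```

```text
the job is handed in; nothing more can be done
None
```

I pushed the hand wheel one full turn clockwise by its handle and handed the job in. It stands about 1° short of exact, roughly 1 mm at the handle. I judged that close enough and did not nudge it further.

- **How it was done:** I used shut fingertips about 104 mm above the table, and read about 2–4 N at the wrist. I stopped at about 350° to lift off and measure, then finished the turn in one more short push. The wheel was never wound back or past the pointer. The job took about 25 s.
- **Handle at the pointer:** Pictures from the same camera pose before and after show the handle 0.8–1.0° short of where it started. The arm's own reading gave 358.7°. A rougher hand reading of the pictures gave about 1.4° short.
- **Pointer and carriage:** The pointer is unmoved to within 0.2 mm. The carriage peg looks level with the station post in the scene view, but I only judged that by eye.
- **Everything else:** The cookie dish still stands on the carriage. The cup, roll, marker and stacked dishes look undisturbed. The gripper was clear of everything at hand-in.

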